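# Empty a scoop of worn router bits through the sharps bin's one-way flap

### The job

Empty the scoop of worn router bits into the steel sharps bin: pick the scoop up by its grip, push the bin's sprung one-way flap open with the scoop's front rim, and tip all three bits through without spilling any. Then set the empty scoop back down on the worktop, the right way up, with the bin's flap shut. Do not shove the bin out of place, keep the fingers off it, and leave everything else on the bench where it lies.

Things in the scene. Friction and masses are not known exactly. Their poses are not given: they have to be found in the camera images.
- bin: Grey sheet-steel sharps bin, 150 mm deep (x), 160 wide (y), 195 high, 4.5 kg, standing loose on rubber feet; it slides or tips if shoved with 20 N or more. Origin: centre of its underside; z up; +x points into the bin through the mouth in its front (-x side). Front upright (x = -75) up to the sill, then sloping back 35 deg from upright to the roof edge (x = -22, z = 195). Hollow, floor at z = 9.
- bin_sill (a point): middle of the sill, the rolled lower edge of the bin's mouth (bin frame x = -75, y = 0, z = 123 mm). The mouth in the sloping front above it is 110 mm wide and about 75 mm long up the slope, and is filled by the flap.
- flap (a joint): the bin's steel one-way flap, 122 mm wide, 75 mm long, just behind the sloping front, hinged along its upper edge (bin frame x = -25, z = 182 mm), lower edge at the sill. 0 = shut; grows to 1.35 rad as its lower edge swings into the bin. Sprung shut: about 2 N at the lower edge starts it, 5 N holds it at 1 rad. It cannot swing outward.
- scoop: Sheet-steel bench scoop, a square cup open in front, 0.24 kg. Origin: centre of the bowl's underside; z up; +x to the open front rim. Bowl 110 mm long (x), 70 wide (y), floor and walls 3 thick, sides 30 high in front, 44 at the back. A wooden grip, 20 wide (y), 22 thick, 95 long, rises backwards from the back wall at 40 deg above level. Bits slide out when it is tipped well past 36 deg.
- scoop_lip (a point): middle of the scoop's front lower edge, the lip (scoop frame x = +55, z = 0 mm)
- scoop_grip (a point): point on the centre line of the wooden grip to hold it by (scoop frame x = -105, y = 0, z = 70 mm); a hand square to the grip leans back 40 degrees from vertical, pointing down and towards the bowl. Two dark fixed mouldings, 31 mm high, lie under the hand between scoop and robot; beyond x = 0.65 m a shelf with boxes hangs 0.4 m above the worktop.
- bit_0_mid (a point): middle of worn router bit 1 of 3: steel, 72 mm long, 12 mm shank and 19 mm two-winged cutter, about 60 g; lies along the scoop in its bowl
- bit_1_mid (a point): middle of worn router bit 2 of 3: steel, 72 mm long, 12 mm shank and 19 mm two-winged cutter, about 60 g; lies along the scoop in its bowl
- bit_2_mid (a point): middle of worn router bit 3 of 3: steel, 72 mm long, 12 mm shank and 19 mm two-winged cutter, about 60 g; lies along the scoop in its bowl
- masking_tape: roll of masking tape, 96 mm across, 25 mm high, a bystander on the two mouldings; origin: centre of its underside
- offcut: block of wood, 45x90x38 mm, a bystander on the worktop; origin: centre of its underside
- tape_measure: tape measure, 39x91x66 mm, a bystander on the worktop; origin: centre of its underside
- pliers: pliers, 57x188x13 mm, a bystander on the worktop; origin: centre of its underside

How it is judged:
By the outcome, as a careful person would: the job done as asked, in the order asked, and still so for the second after the job is handed in, with the robot touching nothing.
It also fails if it takes over 58 s, if anything falls off the work surface, if the arm or the gripper's body presses on something with over 40 N, if the wrist force passes 120 N, or if a joint passes its speed limit or range.

### The arm

A 7-joint arm with a two-finger parallel gripper is mounted at the origin on a cart in front of the work surface, level with it; the furniture and walls round the work are solid. World frame = base frame: x ahead of the robot, y to its left, z up, the work surface at z = 0. Lengths are in m, angles in rad, forces in N, time in s.
With the tool pointing down it reaches from about 0.4 to 0.85 m from the base axis. Payload 10.4 kg.
Tool frame: the origin (TCP) lies at the very end of the fingers, on their centre line; the grasp point (between the pads) lies 19 mm behind it (grip_point_offset is the distance from the TCP to the grasp point, in m); z points along the fingers, y is the line along which they close (so a half turn about z gives the same grasp; the last joint's range is limited). The gripper opens to 87 mm and grips with 3 to 60 N. Pads are 19 mm wide; open, the fingers measure 117 mm over their backs; the gripper's body (75 mm by 190 mm) begins 51 mm behind the grasp point.
Start: joints at [1.243, 0.332, -0.065, 1.46, 0.022, 1.35, -0.088], TCP at [0.188, -0.596, 0.223] pointing down, gripper open.
Joint ranges: [-2.6, 2.6], [-0.5, 2.12], [-1.47, 1.34], [0.16, 2.42], [-1.27, 4.41], [0.06, 2.06], [-2.6, 2.6]. Speed limits (rad/s): [2.22, 2.22, 2.79, 2.79, 3.14, 3.14, 3.14].

### API

Orientations are given as a unit quaternion [x, y, z, w].
In Python, from bench import * gives the robot as it stands.
- The arm moves only by the tool play_rows, never from a script. Its argument "increments" is text: rows parted by semicolons, each of 7 numbers parted by spaces: the turn, a rotation vector about the tool's x, y, z in rad, then the shift along the tool's x, y, z in m, then the opening, from 0 (shut) to 1 (fully open). A call has 1 to 8 rows; each row is the pose to reach, as a shift and turn from the pose commanded when the call began, along the tool's axes at that moment; what a row does not reach only later rows make up. A row lasts 1/10 s, in which the tool goes at most 50 mm and 8.59 degrees, less where a joint would pass 70% of its speed; a pose out of reach is approached as far as the arm can. A call with a gripper value outside its range is refused whole. The fingers move at their own pace and stop on an object; "grip_force" is the grip in N (left out, the last holds). Time passes only in rows, so rows that repeat a pose let the fingers close. It gives the time, the measured TCP pose, the force, the opening and the grip force at its end, in the units of the state.
- read_state(): the state, without advancing time (a new reading comes with each control period).
- camera(name): name is "scene" or "top" or "wrist"; returns a dict with "color" (400x640x3 uint8, red, green, blue), "fx", "fy", "cx", "cy" (pixels), "k1" (the pictures are not rectified: a ray, as slopes to the right and down, at radius r is drawn at 1 + k1 r^2 times it, then the intrinsics apply), "camera_from_world" (4x4, takes a point from world to camera coordinates); the wrist camera has in their place "mount" (4x4, takes a point from camera to tool coordinates, whose origin is the TCP and whose axes are the flange's). Camera axes: x right, y down, z forward; pixel columns grow to the right and rows downward; lengths in m; the calibration is good to about 2 mm. A picture is of the moment at which its call begins: read the wrist's pose just before it. There is no depth.
- close_job(): hands the job in; it is judged then, once.
The state is a dict: "time": time; "joint_positions": joint angles; "joint_vel": joint speeds; "joint_torque": joint torques, N m; "ee_pos": TCP position; "eef_rot": TCP orientation; "ft_force": force on the tool from outside, world axes, zero at the start; "torque": the same for the moment, N m; "width": finger opening in m; "grip_force": force on a finger pad.
Only numpy, scipy, OpenCV 4.12 (cv2) and the standard library are available. Lean on these libraries where they do the work, as an engineer would, in place of code of your own. Each camera call takes 0.05 s, during which the arm holds its last target. There are 200 camera calls.

## Working session

There is one attempt and no reset: what is moved stays moved. The work goes in short steps, Python scripts to look and compute and a tool call to move; the robot and the scene stay as the last step left them, time stands still between calls to the robot, and variables do not carry over. Pictures are saved under pics/ and viewed, at most 10 in all, crops included, and the job is handed in when it is done.

Besides the shell and the picture viewer there is one more tool, called by a JSON object that holds its "op" and its "data". play_rows: Moves the arm, as the interface text tells. Its arguments: {"type":"object","properties":{"increments":{"type":"string"},"grip_force":{"type":"number"}},"required":["increments"]}

```bash
mkdir -p pics; ls
python3 - <<'E'
from bench import *
import cv2,json
s=read_state();print(s)
for n in("scene","top"):
    c=camera(n);cv2.imwrite(f"pics/{n}0.png",cv2.resize(c["color"][:,:,::-1],(800,500),interpolation=cv2.INTER_CUBIC))
    cv2.imwrite(f"pics/{n}_raw.png",c["color"][:,:,::-1])
    print(n,{k:(v.tolist() if hasattr(v,'tolist') else v) for k,v in c.items() if k!="color"})
E
```

```text
pics
{'time': 0.0, 'joint_positions': array([ 1.24340502,  0.33289579, -0.06472374,  1.4609493 ,  0.02159386,
        1.34986198, -0.08850896]), 'joint_vel': array([-0.00066605, -0.00050328,  0.00091924, -0.00015073, -0.00148457,
        0.0014254 ,  0.00275756]), 'joint_torque': array([ 1.15421849e-04, -6.23252392e+01,  2.46778439e-02, -3.89896023e+01,
       -6.12400286e-02,  3.98808613e-02,  1.70457802e-04]), 'ee_pos': array([ 0.1874554 , -0.59582731,  0.22173523]), 'eef_rot': array([ 9.88407463e-01,  1.51822867e-01, -1.32574823e-04, -6.97044938e-04]), 'ft_force': array([ 0.53326395, -0.92354424, -0.99147514]), 'torque': array([-0.00313548,  0.02604044, -0.00624826]), 'grip_force': 0.0, 'width': 0.08653268453296993}
scene {'fx': 466.0851535904557, 'fy': 466.0851535904557, 'cx': 321.1702609027297, 'cy': 201.5281957815153, 'k1': 0.020859078583631063, 'camera_from_world': [[0.6436816601213347, -0.7648354139450128, 0.026470927429983037, -0.3539031369181847], [-0.39605147676718827, -0.36251327156013424, -0.8436393516742193, 0.320455146441906], [0.654841315261928, 0.5325513285293063, -0.5362573396306096, 1.415058299671075], [0.0, 0.0, 0.0, 1.0]]}
top {'fx': 404.17582497423393, 'fy': 404.17582497423393, 'cx': 321.33462786581805, 'cy': 202.9618287348043, 'k1': -0.022709971920238537, 'camera_from_world': [[-0.021401188781012468, -0.9997501369158949, -0.006453902339585788, 0.00880980986014873], [-0.9876619566370479, 0.022143205352467697, -0.15502753906515035, 0.5664435764731601], [0.1551317134909485, 0.0030565001828706606, -0.9878890672924742, 1.2678289860987488], [0.0, 0.0, 0.0, 1.0]]}
```

View pics/scene0.png

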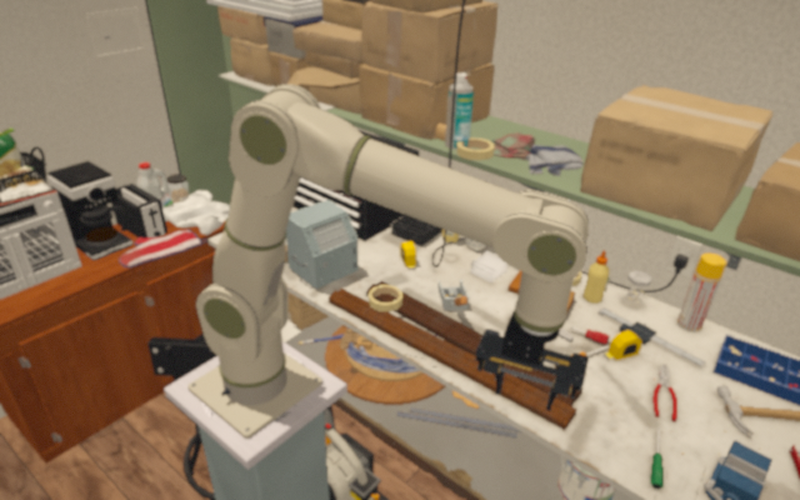

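View pics/top0.png

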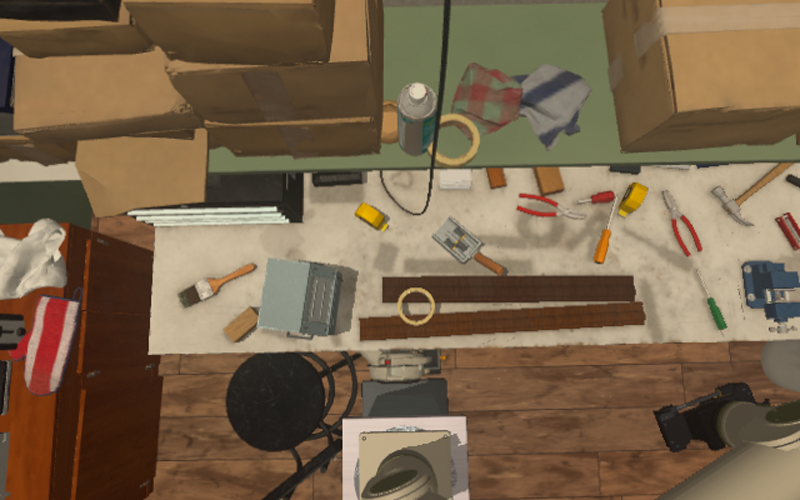

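The top view shows the scoop at (470,245), with its lip to the upper left and its grip to the lower right. The bin is at (300,297) with its flap facing image right (world -y), and the tape roll is at (416,306). Next I'll enlarge the scoop and bin.

Run:
```python
import cv2
im=cv2.imread("pics/top_raw.png")
a=im[165:230,335:415]; b=im[195:280,195:295]
a=cv2.resize(a,(640,520),interpolation=cv2.INTER_CUBIC)
b=cv2.resize(b,(700,595),interpolation=cv2.INTER_CUBIC)
cv2.imwrite("pics/a.png",a);cv2.imwrite("pics/b.png",b)
```

```text
(no output)
```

View pics/a.png

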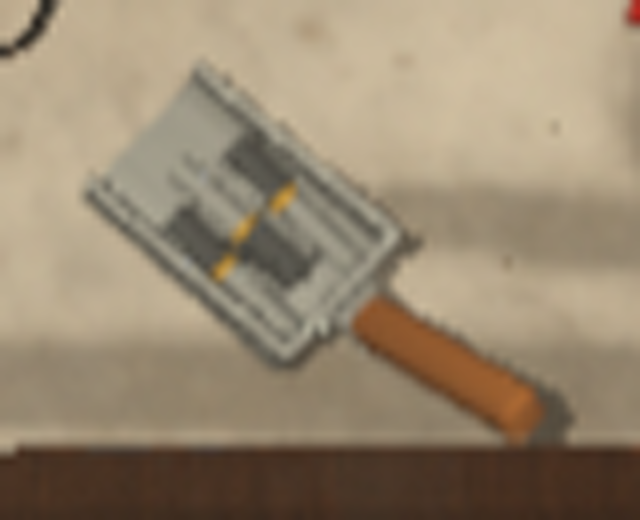

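View pics/b.png

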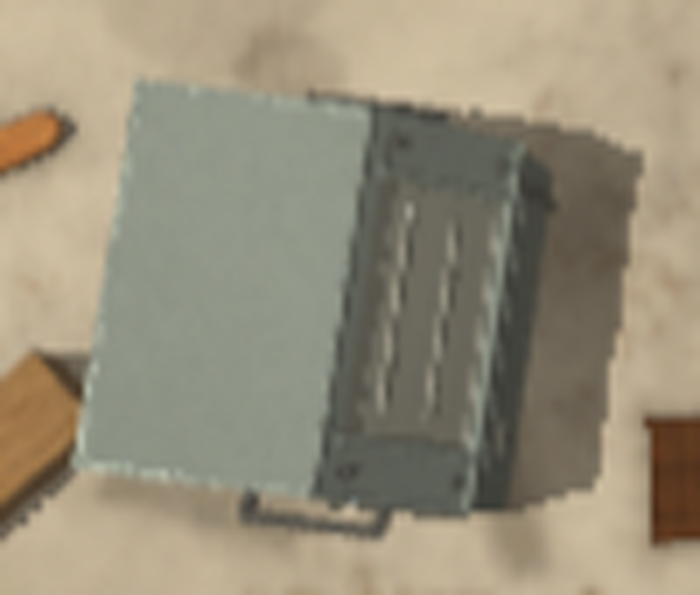

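Crop a gives the scoop's rim corners: front-left (92,190), front-right (200,65), back-left (283,360), back-right (412,240). Crop b gives the bin's roof corners (138,80), (375,103), (315,495), (78,465) and sill corners (523,150), (468,512). I'll fit planar poses to these.

```bash
cat > h.py <<'E'
import numpy as np
from scipy.optimize import least_squares
from scipy.spatial.transform import Rotation as R
def proj(c,P):
    P=np.atleast_2d(P);T=np.array(c["camera_from_world"]);q=P@T[:3,:3].T+T[:3,3]
    s=q[:,:2]/q[:,2:];s=s*(1+c["k1"]*(s**2).sum(1,keepdims=True))
    return s*[c["fx"],c["fy"]]+[c["cx"],c["cy"]]
def fit(c,pts,pix,x0):
    pts=np.array(pts)/1000
    f=lambda v:(proj(c,R.from_euler('z',v[2]).apply(pts)+[v[0],v[1],0])-pix)
    r=least_squares(lambda v:f(v).ravel(),x0);return r.x,f(r.x)
E
cat > fit.py <<'E'
from h import *; from bench import *
c=camera("top")
up=lambda uv,s,o:(np.array(uv)+.5)/s-.5+np.array(o)
sc,e=fit(c,[(55,35,30),(55,-35,30),(-55,35,44),(-55,-35,44)],up([(92,190),(200,65),(283,360),(412,240)],8,(335,165)),[.5,0,.7])
print(sc,np.degrees(sc[2]));print(e.round(1))
gp=up([(535,415),(365,312)],8,(335,165));print(proj(c,R.from_euler('z',sc[2]).apply(np.array([[-121,0,97],[-62,0,48]])/1000)+[sc[0],sc[1],0]),gp)
b,e=fit(c,[(75,-80,195),(-22,-80,195),(-22,80,195),(75,80,195),(-75,-80,123),(-75,80,123)],up([(138,80),(375,103),(315,495),(78,465),(523,150),(468,512)],7,(195,195)),[.4,.3,1.5])
print(b,np.degrees(b[2]));print(e.round(1))
np.savez("fit.npz",sc=sc,b=b)
E
python3 fit.py
```

```text
[ 0.60358285 -0.14851874  0.79222286] 45.39102621852057
[[-0.4 -0.4]
 [ 0.4  0.1]
 [ 0.8  0.4]
 [-0.8 -0.1]]
[[396.08487458 213.93126425]
 [379.80467749 203.45759484]] [[401.4375 216.4375]
 [380.1875 203.5625]]
[0.45213911 0.24024595 1.42514376] 81.65472253985662
[[ 0.3 -0.5]
 [-0.3  0.4]
 [-0.3  0.4]
 [-0.3  0.3]
 [ 0.2 -0.9]
 [ 0.4  0.2]]
```

```bash
cat >> h.py <<'E'
F=np.load("fit.npz") if __import__("os").path.exists("fit.npz") else None
L=np.radians(40)
S_T=np.array([[np.cos(L),0,np.sin(L)],[0,-1,0],[np.sin(L),0,-np.cos(L)]]).T  # tool axes (columns) in scoop frame
G=np.array([-.105,0,.070])
def tool_for_scoop(p,Rs,back=0,g=G,M=S_T):   # scoop origin & rotation -> TCP pose
    Rt=Rs@M; return p+Rs@g+Rt[:,2]*(.019-back),Rt
def scoop_bin(lx,lz,p,ly=0):     # lip in bin frame (mm), pitch nose-down deg -> scoop origin, R
    b=F["b"];Rb=R.from_euler('z',b[2]).as_matrix();Rs=Rb@R.from_euler('y',p,degrees=True).as_matrix()
    lip=np.array([b[0],b[1],0])+Rb@(np.array([lx,ly,lz])/1000)
    return lip-Rs@[.055,0,0],Rs
def inc(s,pt,Rt):
    R0=R.from_quat(s["eef_rot"]).as_matrix()
    rv=R.from_matrix(R0.T@Rt).as_rotvec();d=R0.T@(pt-s["ee_pos"])
    return " ".join(f"{v:.3f}" for v in rv)+"  "+" ".join(f"{v:.4f}" for v in d)
E
python3 - <<'E'
from h import *; from bench import *
s=read_state();sc=F["sc"];Rs=R.from_euler('z',sc[2]).as_matrix();p=np.array([sc[0],sc[1],0])
for b in(.12,0):
    t=tool_for_scoop(p,Rs,b);print(b,t[0],inc(s,*t))
E
```

```text
0.12 [ 0.48425297 -0.26948862  0.14737049] 0.169 0.684 -0.468  0.3811 -0.2223 0.0748
0 [ 0.53842181 -0.21457532  0.05544516] 0.169 0.684 -0.468  0.4492 -0.2583 0.1667
```

{"op": "play_rows", "data": {"increments": "0.169 0.684 -0.468 0.381 -0.222 0.03 1;0.169 0.684 -0.468 0.381 -0.222 0.03 1;0.169 0.684 -0.468 0.381 -0.222 0.03 1;0.169 0.684 -0.468 0.381 -0.222 0.03 1;0.169 0.684 -0.468 0.381 -0.222 0.03 1;0.169 0.684 -0.468 0.381 -0.222 0.06 1;0.169 0.684 -0.468 0.381 -0.222 0.075 1;0.169 0.684 -0.468 0.381 -0.222 0.075 1"}}

```text
time: 0.95
ee_pos: [0.4527, -0.3045, 0.1622]
eef_rot: [0.867, 0.362, 0.316, -0.132]
ft_force: [1.3, -0.6, -0.3]
width: 0.0869
grip_force: 0.0
```

{"op": "play_rows", "data": {"increments": "0 0 0 0 0 0 1;0 0 0 0 0 0 1"}}

```text
time: 1.15
ee_pos: [0.4525, -0.3041, 0.163]
eef_rot: [0.866, 0.364, 0.315, -0.132]
ft_force: [-1.3, -0.5, 0.3]
width: 0.0871
grip_force: 0.0
```

```bash
cat > g.py <<'E'
from h import *; from bench import *
import sys,cv2
s=read_state();sc=F["sc"];Rs=R.from_euler('z',sc[2]).as_matrix();p=np.array([sc[0],sc[1],0])
for b in(.12,0.03,0):
    t=tool_for_scoop(p,Rs,b);print(b,t[0],inc(s,*t))
print(s["ee_pos"],s["joint_positions"].round(2))
c=camera("wrist");m=np.array(c["mount"]);print(m.round(3))
T=np.eye(4);T[:3,:3]=R.from_quat(s["eef_rot"]).as_matrix();T[:3,3]=s["ee_pos"]
c["camera_from_world"]=np.linalg.inv(T@m)
P=np.array([[-105,0,70],[-55,35,44],[-55,-35,44],[55,35,30],[55,-35,30],[-122,0,97],[-62,0,47]])/1000
u=proj(c,P@Rs.T+p);print(u.round(0).tolist())
im=c["color"][:,:,::-1].copy()
for q in u: cv2.drawMarker(im,tuple(int(round(v)) for v in q),(255,0,255),0,8,1)
cv2.imwrite(sys.argv[1],cv2.resize(im,(800,500)))
E
python3 g.py pics/w1.png
```

```text
0.12 [ 0.48425297 -0.26948862  0.14737049] -0.001 0.000 0.002  0.0260 -0.0016 0.0422
0.03 [ 0.5248796  -0.22830364  0.07842649] -0.001 0.000 0.002  0.0260 -0.0015 0.1322
0 [ 0.53842181 -0.21457532  0.05544516] -0.001 0.000 0.002  0.0260 -0.0014 0.1622
[ 0.45249413 -0.30414386  0.16298732] [ 1.24  0.32 -0.37  1.81 -0.63  1.2   0.39]
[[ 0.001 -0.965 -0.263  0.072]
 [ 1.     0.001 -0.001  0.   ]
 [ 0.001 -0.263  0.965 -0.162]
 [ 0.     0.     0.     1.   ]]
[[320.0, 168.0], [292.0, 144.0], [349.0, 144.0], [297.0, 87.0], [345.0, 87.0], [320.0, 168.0], [320.0, 147.0]]
```

View pics/w1.png

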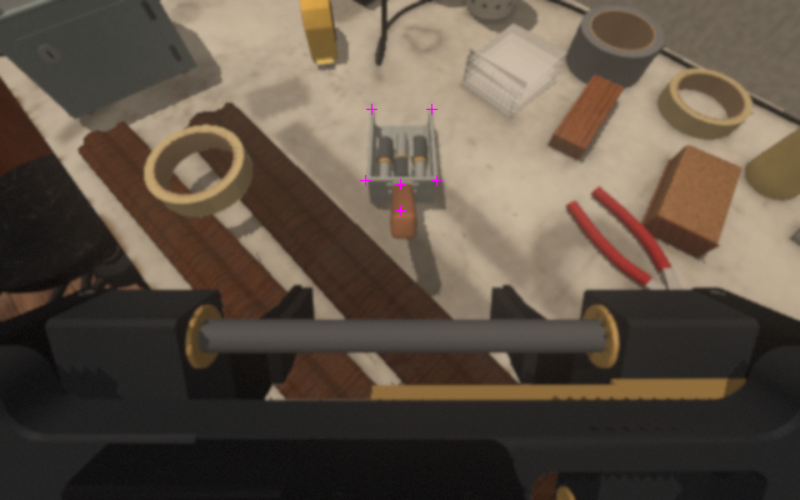

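The wrist view shows the scoop centred. Its predicted corners, (366,181), (437,181) and (372,109), match the image within a few pixels, and the grip at (402,215) lies on the tool's centre line. I'll go in along the tool axis.

{"op": "play_rows", "data": {"increments": "0 0 0.002 0.026 -0.0015 0.042 1;0 0 0.002 0.026 -0.0015 0.07 1;0 0 0.002 0.026 -0.0015 0.1 1;0 0 0.002 0.026 -0.0015 0.125 1;0 0 0.002 0.026 -0.0015 0.145 1;0 0 0.002 0.026 -0.0015 0.162 1;0 0 0.002 0.026 -0.0015 0.162 1;0 0 0.002 0.026 -0.0015 0.162 1", "grip_force": 60}}

```text
time: 2.0
ee_pos: [0.538, -0.2177, 0.0562]
eef_rot: [0.868, 0.361, 0.316, -0.131]
ft_force: [-1.2, 0.4, 0.5]
width: 0.087
grip_force: 0.0
```

{"op": "play_rows", "data": {"increments": "0 0 0 0 0 0 0;0 0 0 0 0 0 0;0 0 0 0 0 0 0;0 0 0 0 0 0 0;0 0 0 0 0 0 0;0 0 0 0 0 0 0;0 0 0 0 0 0 0;0 0 0 0 0 0 0", "grip_force": 60}}

```text
time: 2.8
ee_pos: [0.5384, -0.2161, 0.0559]
eef_rot: [0.867, 0.362, 0.315, -0.132]
ft_force: [0.1, 0.3, 0.6]
width: 0.031
grip_force: 0.0
```

```bash
cat > st.py <<'E'
from h import *; from bench import *
s=read_state();np.set_printoptions(precision=4,suppress=True)
print(s["time"],s["width"],s["grip_force"],s["ft_force"],s["ee_pos"])
sc=F["sc"];Rs=R.from_euler('z',sc[2]).as_matrix()
print("orig",inc(s,*tool_for_scoop(np.array([sc[0],sc[1],0]),Rs)))
R0=R.from_quat(s["eef_rot"]).as_matrix();print("world up in tool",R0.T@[0,0,1])
E
python3 st.py
```

```text
2.8 0.03095265097359023 0.0 [0.0916 0.3241 0.5715] [ 0.5384 -0.2161  0.0559]
orig 0.001 0.000 -0.001  0.0006 -0.0010 0.0011
world up in tool [ 0.6426 -0.0001 -0.7662]
```

Still closing.

{"op": "play_rows", "data": {"increments": "0 0 0 0 0 0 0;0 0 0 0 0 0 0;0 0 0 0 0 0 0;0 0 0 0 0 0 0;0 0 0 0 0 0 0"}}

```text
time: 3.3
ee_pos: [0.5383, -0.2162, 0.0559]
eef_rot: [0.867, 0.362, 0.315, -0.132]
ft_force: [0.4, -0.2, -0.2]
width: 0.0197
grip_force: 60.0
```

```bash
python3 st.py
```

```text
3.3 0.01972752393477543 59.99501494690776 [ 0.4229 -0.1509 -0.1793] [ 0.5383 -0.2162  0.0559]
orig 0.001 0.000 -0.001  0.0006 -0.0011 0.0011
world up in tool [ 0.6425  0.     -0.7663]
```

Gripped: the opening is 19.7 mm at 60 N. Next is a slow lift, then a check for the scoop slipping round.

{"op": "play_rows", "data": {"increments": "0 0 0 0.003 0 -0.004 0;0 0 0 0.01 0 -0.012 0;0 0 0 0.02 0 -0.024 0;0 0 0 0.036 0 -0.043 0;0 0 0 0.055 0 -0.066 0;0 0 0 0.075 0 -0.089 0;0 0 0 0.09 0 -0.107 0;0 0 0 0.096 0 -0.115 0"}}

```text
time: 4.1
ee_pos: [0.5388, -0.2166, 0.2092]
eef_rot: [0.867, 0.363, 0.316, -0.13]
ft_force: [0.9, -0.1, -3.3]
width: 0.0196
grip_force: 60.0
```

```bash
cat > w.py <<'E'
from h import *; from bench import *
import sys,cv2
# draw scoop predicted from hand pose (no slip) in the wrist picture
s=read_state();c=camera("wrist");c["camera_from_world"]=np.linalg.inv(np.array(c["mount"]))
P=np.array([[-55,35,44],[-55,-35,44],[55,35,30],[55,-35,30],[55,35,0],[55,-35,0]])/1000
q=(P-G)@S_T-[0,0,.019]
u=proj(c,q);print(s["time"],s["ee_pos"],u.round(1).tolist())
im=c["color"][:,:,::-1].copy()
cv2.imwrite("pics/wraw.png",im)
im=cv2.resize(im[0:220,160:480],(800,550),interpolation=cv2.INTER_CUBIC)
for v in u: cv2.drawMarker(im,tuple(int(round(t)) for t in (v-[160,0])*2.5),(255,0,255),0,10,1)
cv2.imwrite(sys.argv[1],im)
E
python3 w.py pics/w2.png; python3 st.py
```

```text
4.1 [ 0.53884809 -0.21660535  0.20917737] [[271.9, 197.0], [370.7, 197.1], [283.2, 95.2], [359.7, 95.2], [286.8, 117.6], [356.1, 117.6]]
4.15 0.019574867162582388 59.99613177962601 [ 1.4457 -0.4834 -2.8361] [ 0.5389 -0.2169  0.2094]
orig 0.004 0.001 0.002  -0.0978 -0.0027 0.1188
world up in tool [ 0.6422  0.0046 -0.7665]
```

View pics/w2.png

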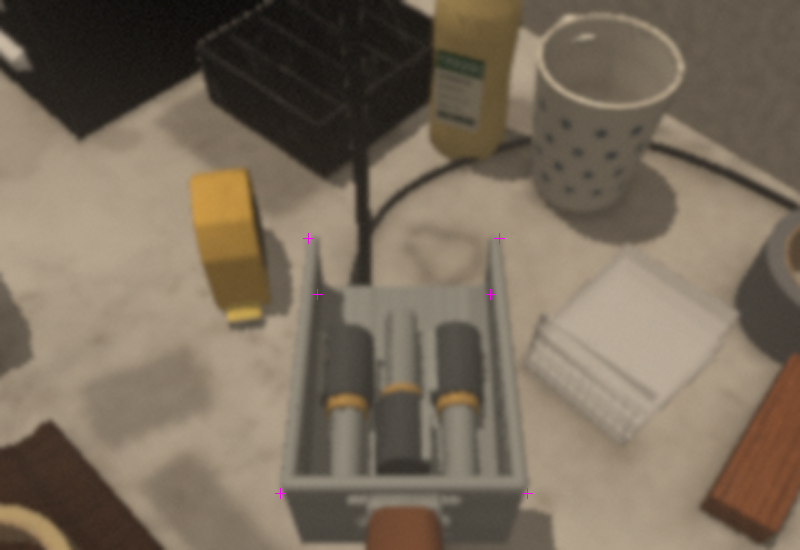

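The wrist view shows the scoop still level in the hand. Its rim corners are at about back (287,484) and (524,481), front (315,240) and (494,239), lip row about 287; the overlay sits about 10 px off. I'll refine the scoop-in-hand transform from these and plan the carry.

```bash
cat > f2.py <<'E'
from h import *; from bench import *
c=camera("wrist");c["camera_from_world"]=np.linalg.inv(np.array(c["mount"]))
P=np.array([[-55,35,44],[-55,-35,44],[55,35,30],[55,-35,30],[55,0,1.5]])/1000
px=np.array([(287,484),(524,481),(315,240),(494,239),(405,288)])/2.5+[160,0]
def f(v):
    M=R.from_euler('yz',[v[2],v[4]]).as_matrix()@S_T   # tool axes in scoop frame
    q=(P-(G+[v[0],v[3],v[1]]))@M-[0,0,.019];return proj(c,q)-px
r=least_squares(lambda v:f(v).ravel(),[0]*5,x_scale=[.01,.01,.05,.01,.05]);v=r.x
print("g dx,dz,pitch,dy,yaw",v.round(4));print(f(v).round(1))
np.savez("hold.npz",g=G+[v[0],v[3],v[1]],M=R.from_euler('yz',[v[2],v[4]]).as_matrix()@S_T)
E
python3 f2.py
cat > plan.py <<'E'
from h import *; from bench import *
import sys
H=np.load("hold.npz");s=read_state();print(s["time"],s["ee_pos"],s["joint_positions"].round(2),s["ft_force"].round(1))
# args: lx,lz,p[,ly]
for a in sys.argv[1:]:
    t=tool_for_scoop(*scoop_bin(*map(float,a.split(","))),0,H["g"],H["M"]);print(a,t[0].round(3),inc(s,*t))
E
python3 plan.py -- 2>/dev/null; python3 plan.py=- 2>/dev/null; sed -i 's/sys.argv\[1:\]/sys.argv[2:]/' plan.py; python3 plan.py x -130,150,0 -100,135,0 -45,130,15 -20,83,55
```

```text
g dx,dz,pitch,dy,yaw [-0.0074  0.0093  0.0071  0.001  -0.0045]
[[ 0.7 -0.5]
 [-0.4  0.4]
 [-1.  -0.4]
 [ 0.9 -0.2]
 [-0.3  0.8]]
4.2 [ 0.53843726 -0.21678219  0.20732823] [ 1.09  0.25 -0.45  1.8  -0.66  1.12  0.18] [-0.1 -0.5 -4.8]
4.2 [ 0.53843726 -0.21678219  0.20732823] [ 1.09  0.25 -0.45  1.8  -0.66  1.12  0.18] [-0.1 -0.5 -4.8]
-130,150,0 [ 0.41  -0.042  0.215] 0.405 -0.005 -0.482  0.0311 -0.2145 0.0157
-100,135,0 [ 0.414 -0.012  0.2  ] 0.405 -0.005 -0.482  0.0400 -0.2323 0.0427
-45,130,15 [0.425 0.064 0.233] 0.339 -0.258 -0.533  0.1089 -0.2778 0.0571
-20,83,55 [0.443 0.185 0.247] 0.139 -0.931 -0.641  0.1939 -0.3501 0.1089
```

{"op": "play_rows", "data": {"increments": "0.02 0 -0.024 0.0015 -0.011 0.001 0;0.061 0 -0.072 0.0045 -0.032 0.0025 0;0.121 0 -0.145 0.009 -0.064 0.005 0;0.182 -0.002 -0.217 0.014 -0.097 0.007 0;0.243 -0.003 -0.289 0.019 -0.129 0.009 0;0.304 -0.004 -0.361 0.023 -0.161 0.012 0;0.352 -0.004 -0.419 0.027 -0.187 0.014 0;0.385 -0.005 -0.458 0.0295 -0.204 0.015 0"}}

```text
time: 5.0
ee_pos: [0.414, -0.048, 0.2122]
eef_rot: [0.721, 0.603, 0.26, -0.22]
ft_force: [0.6, 0.4, -4.0]
width: 0.0197
grip_force: 60.0
```

{"op": "play_rows", "data": {"increments": "0.015 0 -0.02 0.0015 -0.0105 0.001 0;0.015 0 -0.02 0.0015 -0.0105 0.001 0;0.015 0 -0.02 0.0015 -0.0105 0.001 0"}}

```text
time: 5.3
ee_pos: [0.406, -0.0473, 0.2132]
eef_rot: [0.716, 0.61, 0.258, -0.221]
ft_force: [-0.1, -0.1, -4.4]
width: 0.0195
grip_force: 60.0
```

```bash
cat > tv.py <<'E'
from h import *; from bench import *
import sys,cv2
s=read_state();print(s["time"],s["ee_pos"],s["ft_force"].round(1))
Rt=R.from_quat(s["eef_rot"]).as_matrix()
P=np.array([[-55,35,44],[-55,-35,44],[55,35,30],[55,-35,30]])/1000
H=np.load("hold.npz");out=[]
for n,o,w in(("top",(230,180),(140,110)),("scene",(225,150),(140,110))):
    c=camera(n);im=c["color"][o[1]:o[1]+w[1],o[0]:o[0]+w[0],::-1]
    k=400/w[0];im=cv2.resize(im,None,fx=k,fy=k,interpolation=cv2.INTER_CUBIC)
    for g,M,col in((G,S_T,(255,0,255)),(H["g"],H["M"],(0,0,255))):
        Rs=Rt@M.T;pw=s["ee_pos"]+((P-g)@Rs.T)-Rt[:,2]*.019
        u=(proj(c,pw)-o+.5)*k-.5;print(n,u.round(0).tolist())
        for v in u: cv2.drawMarker(im,tuple(int(round(t)) for t in v),col,0,10,1)
    out.append(im)
cv2.imwrite(sys.argv[1],cv2.hconcat(out))
E
python3 tv.py pics/t1.png; python3 plan.py x -130,150,0 -100,135,0
```

```text
5.3 [ 0.40600288 -0.04730543  0.21322643] [-0.1 -0.1 -4.4]
top [[266.0, 233.0], [276.0, 162.0], [156.0, 218.0], [167.0, 148.0]]
top [[259.0, 231.0], [268.0, 161.0], [150.0, 216.0], [160.0, 147.0]]
scene [[188.0, 150.0], [235.0, 131.0], [133.0, 122.0], [179.0, 104.0]]
scene [[185.0, 154.0], [231.0, 134.0], [130.0, 126.0], [175.0, 107.0]]
5.4 [ 0.40609819 -0.04719451  0.21333639] [ 1.08  0.08 -0.56  1.97 -0.61  1.41  0.55] [-0.6  0.2 -4.6]
-130,150,0 [ 0.41  -0.042  0.215] 0.005 -0.002 -0.007  0.0053 0.0028 0.0027
-100,135,0 [ 0.414 -0.012  0.2  ] 0.005 -0.002 -0.007  0.0188 0.0024 0.0334
```

View pics/t1.png

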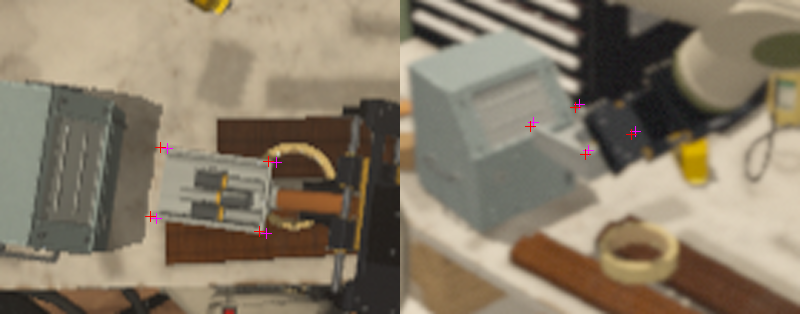

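The top view (left half) shows the scoop square to the mouth at row 190, all three bits in it, with its rim corners midway between the two overlays. I'll take the average hold and plan the insertion.

```bash
python3 - <<'E'
from h import *
v=np.array([-.0037,.0005,.004]);np.savez("hold.npz",g=G+v,M=S_T)
E
python3 plan.py x -115,145,0 -95,137,0 -85,137,0 -75,136,2 -65,135,5 -55,133,9 -45,130,14
```

```text
5.4 [ 0.40609819 -0.04719451  0.21333639] [ 1.08  0.08 -0.56  1.97 -0.61  1.41  0.55] [-0.6  0.2 -4.6]
-115,145,0 [ 0.413 -0.023  0.204] 0.008 0.005 -0.010  0.0133 0.0030 0.0226
-95,137,0 [ 0.416 -0.004  0.196] 0.008 0.005 -0.010  0.0235 0.0028 0.0415
-85,137,0 [0.417 0.006 0.196] 0.008 0.005 -0.010  0.0312 0.0026 0.0479
-75,136,2 [0.419 0.018 0.201] 0.008 -0.030 -0.010  0.0433 0.0025 0.0524
-65,135,5 [0.421 0.032 0.207] 0.007 -0.082 -0.011  0.0580 0.0023 0.0559
-55,133,9 [0.423 0.047 0.215] 0.007 -0.152 -0.011  0.0750 0.0021 0.0596
-45,130,14 [0.426 0.065 0.224] 0.007 -0.240 -0.011  0.0943 0.0019 0.0641
```

{"op": "play_rows", "data": {"increments": "0.008 0.005 -0.01 0.0133 0.003 0.0226 0;0.008 0.005 -0.01 0.0235 0.0028 0.0415 0;0.008 0.005 -0.01 0.0312 0.0026 0.0479 0;0.008 -0.03 -0.01 0.0433 0.0025 0.0524 0;0.007 -0.082 -0.011 0.058 0.0023 0.0559 0;0.007 -0.082 -0.011 0.058 0.0023 0.0559 0"}}

```text
time: 6.0
ee_pos: [0.4213, 0.0344, 0.2092]
eef_rot: [0.72, 0.626, 0.227, -0.196]
ft_force: [0.7, 0.4, -3.9]
width: 0.0201
grip_force: 60.0
```

```bash
python3 plan.py x -65,135,5 -57,133,8 -50,131,12 -44,129,16 -38,126,20 -33,122,25 -29,117,30 -26,112,35 -24,106,40
```

```text
6.0 [0.42133673 0.03440522 0.20920005] [ 0.97 -0.02 -0.67  2.02 -0.64  1.3   0.4 ] [ 0.7  0.4 -3.9]
-65,135,5 [0.421 0.032 0.207] -0.000 0.002 0.006  -0.0031 0.0001 -0.0000
-57,133,8 [0.423 0.044 0.213] -0.000 -0.051 0.006  0.0098 0.0002 0.0023
-50,131,12 [0.425 0.056 0.221] -0.000 -0.120 0.006  0.0248 0.0003 0.0034
-44,129,16 [0.427 0.069 0.228] 0.000 -0.190 0.006  0.0393 0.0003 0.0046
-38,126,20 [0.428 0.082 0.234] 0.000 -0.260 0.006  0.0535 0.0004 0.0075
-33,122,25 [0.431 0.097 0.24 ] 0.001 -0.347 0.006  0.0692 0.0005 0.0108
-29,117,30 [0.433 0.111 0.244] 0.001 -0.435 0.006  0.0837 0.0006 0.0157
-26,112,35 [0.435 0.126 0.248] 0.001 -0.522 0.006  0.0975 0.0007 0.0212
-24,106,40 [0.437 0.14  0.249] 0.001 -0.609 0.006  0.1099 0.0008 0.0283
```

{"op": "play_rows", "data": {"increments": "0 -0.025 0.003 0.003 0 0.001 0;0 -0.051 0.006 0.0098 0 0.0023 0;0 -0.085 0.006 0.017 0 0.003 0;0 -0.12 0.006 0.0248 0 0.0034 0;0 -0.155 0.006 0.032 0 0.004 0;0 -0.19 0.006 0.0393 0 0.0046 0;0 -0.225 0.006 0.0465 0 0.006 0;0 -0.26 0.006 0.0535 0 0.0075 0"}}

```text
time: 6.8
ee_pos: [0.4276, 0.0785, 0.2323]
eef_rot: [0.747, 0.641, 0.131, -0.114]
ft_force: [-2.8, -6.7, 1.6]
width: 0.0196
grip_force: 60.0
```

```bash
python3 tv.py pics/t2.png;python3 plan.py x -38,126,20 -33,122,25 -29,117,30 -26,112,35 -24,106,40 -22,99,45 -21,91,50 -20,85,55 -20,83,57
```

```text
6.8 [0.42758405 0.07846477 0.23229226] [-2.8 -6.7  1.6]
top [[143.0, 214.0], [153.0, 143.0], [53.0, 203.0], [63.0, 135.0]]
top [[141.0, 214.0], [152.0, 143.0], [52.0, 203.0], [62.0, 135.0]]
scene [[128.0, 103.0], [174.0, 86.0], [84.0, 107.0], [128.0, 90.0]]
scene [[127.0, 106.0], [173.0, 88.0], [84.0, 109.0], [128.0, 93.0]]
6.9 [0.42769714 0.07932566 0.23246651] [ 0.88 -0.13 -0.81  1.96 -0.46  1.28  0.06] [-1.4 -8.3 -3.4]
-38,126,20 [0.428 0.082 0.234] -0.000 0.002 -0.003  0.0030 0.0003 -0.0002
-33,122,25 [0.431 0.097 0.24 ] -0.000 -0.086 -0.003  0.0191 0.0003 -0.0010
-29,117,30 [0.433 0.111 0.244] -0.000 -0.173 -0.003  0.0344 0.0002 -0.0001
-26,112,35 [0.435 0.126 0.248] -0.000 -0.260 -0.003  0.0491 0.0002 0.0017
-24,106,40 [0.437 0.14  0.249] -0.001 -0.347 -0.003  0.0629 0.0001 0.0053
-22,99,45 [0.439 0.154 0.248] -0.001 -0.435 -0.003  0.0765 0.0001 0.0110
-21,91,50 [0.441 0.168 0.245] -0.001 -0.522 -0.003  0.0889 0.0000 0.0186
-20,85,55 [0.443 0.183 0.243] -0.001 -0.609 -0.003  0.1020 -0.0000 0.0255
-20,83,57 [0.444 0.188 0.242] -0.001 -0.644 -0.003  0.1069 -0.0000 0.0281
```

View pics/t2.png

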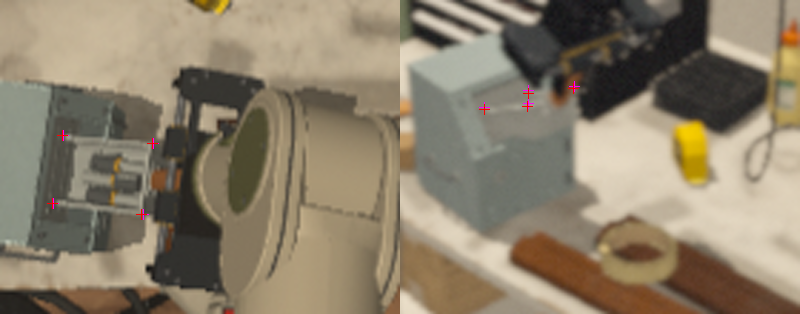

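The scoop's front is inside the mouth with the flap pushed up: top view, lip near (60,170), bits still in the bowl at (115,180). The force is about 8 N and the bin hasn't moved, so I'll continue and tip.

{"op": "play_rows", "data": {"increments": "0 -0.045 0 0.008 0 -0.0005 0;0 -0.088 0 0.016 0 -0.001 0;0 -0.131 0 0.024 0 -0.0005 0;0 -0.175 0 0.0315 0 0 0;0 -0.218 0 0.039 0 0.001 0;0 -0.262 0 0.046 0 0.002 0;0 -0.305 0 0.053 0 0.0035 0;0 -0.35 0 0.06 0 0.0055 0"}}

```text
time: 7.7
ee_pos: [0.436, 0.1349, 0.2472]
eef_rot: [0.759, 0.651, -0.003, -0.0]
ft_force: [-2.0, -7.4, -3.3]
width: 0.0196
grip_force: 60.0
```

```bash
python3 plan.py x -24,106,40 -23,102,43 -22,99,45 -21,91,50 -20,85,55 -20,83,58
```

```text
7.7 [0.43603319 0.13493486 0.2472062 ] [ 0.75 -0.01 -1.12  1.8  -0.    1.35 -0.52] [-2.  -7.4 -3.3]
-24,106,40 [0.437 0.14  0.249] -0.004 0.004 -0.007  0.0047 0.0001 -0.0017
-23,102,43 [0.438 0.148 0.249] -0.004 -0.049 -0.007  0.0133 0.0000 -0.0016
-22,99,45 [0.439 0.154 0.248] -0.004 -0.084 -0.007  0.0194 0.0000 -0.0010
-21,91,50 [0.441 0.168 0.245] -0.004 -0.171 -0.007  0.0337 -0.0001 0.0018
-20,85,55 [0.443 0.183 0.243] -0.004 -0.258 -0.007  0.0484 -0.0002 0.0038
-20,83,58 [0.444 0.191 0.243] -0.005 -0.310 -0.007  0.0567 -0.0002 0.0040
```

{"op": "play_rows", "data": {"increments": "0 -0.045 0 0.007 0 0.0005 0;0 -0.088 0 0.0145 0 0.0015 0;0 -0.131 0 0.022 0 0.003 0;0 -0.175 0 0.029 0 0.0045 0;0 -0.175 0 0.029 0 0.0045 0"}}

```text
time: 8.2
ee_pos: [0.44, 0.1664, 0.2419]
eef_rot: [0.754, 0.65, -0.068, 0.055]
ft_force: [1.3, -3.6, -6.9]
width: 0.0195
grip_force: 60.0
```

```bash
python3 plan.py x -21,91,50 -20,85,55 -20,83,58; python3 tv.py pics/t3.png
```

```text
8.2 [0.43998886 0.16638041 0.24186436] [ 0.51  0.21 -1.18  1.71  0.31  1.49 -0.87] [ 1.3 -3.6 -6.9]
-21,91,50 [0.441 0.168 0.245] -0.006 0.000 -0.002  0.0014 0.0008 -0.0037
-20,85,55 [0.443 0.183 0.243] -0.006 -0.087 -0.001  0.0162 0.0007 -0.0042
-20,83,58 [0.444 0.191 0.243] -0.006 -0.139 -0.001  0.0244 0.0007 -0.0054
8.2 [0.43998886 0.16638041 0.24186436] [ 1.3 -3.6 -6.9]
top [[70.0, 206.0], [80.0, 135.0], [29.0, 202.0], [39.0, 137.0]]
top [[71.0, 206.0], [82.0, 135.0], [30.0, 202.0], [41.0, 137.0]]
scene [[93.0, 83.0], [138.0, 66.0], [70.0, 127.0], [113.0, 110.0]]
scene [[94.0, 86.0], [139.0, 70.0], [71.0, 130.0], [114.0, 113.0]]
```

View pics/t3.png

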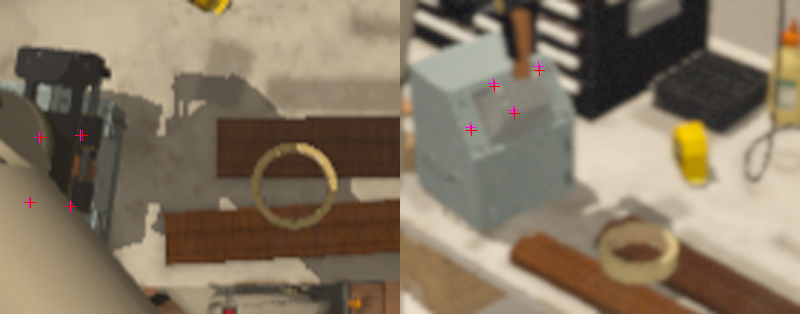

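The scene view shows the scoop in the mouth at about 50° nose-down, with the bin in place. I'll go a little steeper and dwell.

{"op": "play_rows", "data": {"increments": "0 -0.05 0 0.009 0 -0.003 0;0 -0.1 0 0.018 0 -0.004 0;0 -0.14 0 0.024 0 -0.005 0;0 -0.17 0 0.03 0 -0.006 0;0 -0.17 0 0.03 0 -0.006 0;0 -0.17 0 0.03 0 -0.006 0;0 -0.17 0 0.03 0 -0.006 0;0 -0.17 0 0.03 0 -0.006 0"}}

```text
time: 9.1
ee_pos: [0.4448, 0.1956, 0.2436]
eef_rot: [0.747, 0.643, -0.131, 0.11]
ft_force: [-1.0, -4.4, -7.8]
width: 0.0194
grip_force: 60.0
```

```bash
python3 plan.py x -20,83,58 -20,83,60
python3 - <<'E'
from bench import *
import cv2,numpy as np
c=camera("wrist")
im=c["color"][:,:,::-1]
im2=camera("scene")["color"][130:290,220:400,::-1]
a=cv2.resize(im[0:250],(640,250)); b=cv2.resize(im2,(360,320))
o=np.zeros((580,640,3),np.uint8);o[:250]=a;o[255:575,:360]=b
cv2.imwrite("pics/w4.png",o)
E
```

```text
9.1 [0.44475918 0.19555688 0.24363511] [ 0.23  0.39 -1.12  1.6   0.51  1.69 -1.09] [-1.  -4.4 -7.8]
-20,83,58 [0.444 0.191 0.243] -0.005 0.030 -0.003  -0.0041 0.0003 0.0022
-20,83,60 [0.445 0.197 0.244] -0.005 -0.005 -0.003  0.0009 0.0003 -0.0006
```

View pics/w4.png

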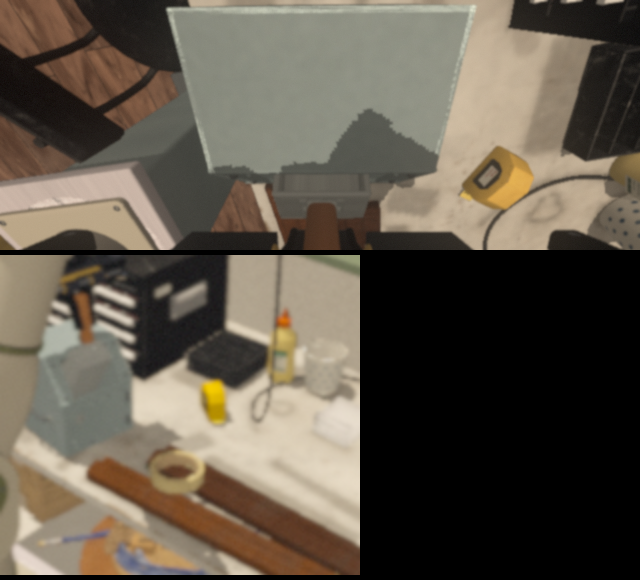

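The wrist view shows the steeply tipped scoop's back wall at (320,190) behind the bin's roof edge, with nothing spilled on the bench. I'll add a short shake, then withdraw along the same path.

{"op": "play_rows", "data": {"increments": "0 0 0 0 0 -0.006 0;0 0 0 0 0 0 0;0 0 0 0 0 -0.006 0;0 0 0 0 0 0 0;0 0.06 0 -0.006 0 0 0;0 0 0 0 0 0 0;0 0 0 0 0 -0.004 0;0 0 0 0 0 0 0"}}

```text
time: 10.0
ee_pos: [0.4451, 0.1975, 0.2447]
eef_rot: [0.746, 0.644, -0.129, 0.11]
ft_force: [0.6, -5.4, -1.2]
width: 0.0196
grip_force: 60.0
```

```bash
python3 plan.py x -20,83,60 -20,85,55 -21,91,50 -22,99,45 -24,106,40 -26,112,35 -29,117,30 -33,122,25 -38,126,20
```

```text
10.0 [0.44509185 0.19752609 0.24469154] [ 0.23  0.39 -1.12  1.59  0.51  1.69 -1.09] [ 0.6 -5.4 -1.2]
-20,83,60 [0.445 0.197 0.244] -0.002 -0.008 -0.001  -0.0007 0.0003 0.0011
-20,85,55 [0.443 0.183 0.243] -0.002 0.080 -0.001  -0.0135 0.0003 0.0064
-21,91,50 [0.441 0.168 0.245] -0.002 0.167 -0.001  -0.0280 0.0003 0.0094
-22,99,45 [0.439 0.154 0.248] -0.002 0.254 -0.002  -0.0424 0.0004 0.0114
-24,106,40 [0.437 0.14  0.249] -0.002 0.341 -0.002  -0.0566 0.0004 0.0156
-26,112,35 [0.435 0.126 0.248] -0.002 0.429 -0.002  -0.0695 0.0004 0.0216
-29,117,30 [0.433 0.111 0.244] -0.002 0.516 -0.002  -0.0820 0.0004 0.0296
-33,122,25 [0.431 0.097 0.24 ] -0.002 0.603 -0.002  -0.0944 0.0005 0.0386
-38,126,20 [0.428 0.082 0.234] -0.002 0.690 -0.002  -0.1063 0.0005 0.0495
```

{"op": "play_rows", "data": {"increments": "0 0.08 0 -0.0135 0 0.0055 0;0 0.167 0 -0.028 0 0.0085 0;0 0.254 0 -0.042 0 0.0105 0;0 0.341 0 -0.0565 0 0.0145 0;0 0.429 0 -0.0695 0 0.0205 0;0 0.516 0 -0.082 0 0.0285 0;0 0.603 0 -0.094 0 0.0375 0;0 0.69 0 -0.106 0 0.0485 0"}}

```text
time: 10.8
ee_pos: [0.429, 0.0803, 0.2344]
eef_rot: [0.747, 0.643, 0.132, -0.11]
ft_force: [0.3, -6.0, -4.2]
width: 0.0199
grip_force: 60.0
```

```bash
python3 plan.py x -38,126,20 -44,129,16 -50,131,12 -57,133,8 -65,135,5 -75,136,2 -85,137,0 -100,140,0 -125,145,0
```

```text
10.8 [0.42895599 0.08030818 0.23438544] [ 1.01 -0.15 -0.92  1.95 -0.49  1.29  0.08] [ 0.3 -6.  -4.2]
-38,126,20 [0.428 0.082 0.234] 0.006 0.003 -0.002  0.0013 -0.0008 0.0012
-44,129,16 [0.427 0.069 0.228] 0.006 0.073 -0.002  -0.0131 -0.0008 0.0022
-50,131,12 [0.425 0.056 0.221] 0.006 0.143 -0.002  -0.0274 -0.0007 0.0047
-57,133,8 [0.423 0.044 0.213] 0.007 0.213 -0.002  -0.0422 -0.0007 0.0076
-65,135,5 [0.421 0.032 0.207] 0.007 0.265 -0.002  -0.0554 -0.0007 0.0087
-75,136,2 [0.419 0.018 0.201] 0.007 0.317 -0.001  -0.0704 -0.0007 0.0104
-85,137,0 [0.417 0.006 0.196] 0.007 0.352 -0.001  -0.0833 -0.0006 0.0103
-100,140,0 [ 0.415 -0.009  0.199] 0.007 0.352 -0.001  -0.0964 -0.0006 0.0024
-125,145,0 [ 0.412 -0.033  0.204] 0.007 0.352 -0.001  -0.1182 -0.0004 -0.0108
```

{"op": "play_rows", "data": {"increments": "0 0.07 0 -0.014 0 0.002 0;0 0.14 0 -0.028 0 0.004 0;0 0.21 0 -0.043 0 0.007 0;0 0.262 0 -0.056 0 0.008 0;0 0.314 0 -0.071 0 0.01 0;0 0.35 0 -0.084 0 0.01 0;0 0.35 0 -0.097 0 0.002 0;0 0.35 0 -0.118 0 -0.011 0"}}

```text
time: 11.6
ee_pos: [0.4112, -0.0311, 0.2048]
eef_rot: [0.712, 0.614, 0.258, -0.223]
ft_force: [0.3, 0.4, -2.6]
width: 0.0194
grip_force: 60.0
```

{"op": "play_rows", "data": {"increments": "0 0 0 0 0 0 0;0 0 0 0 0 0 0;0 0 0 0 0 0 0"}}

```text
time: 11.9
ee_pos: [0.411, -0.0307, 0.2045]
eef_rot: [0.712, 0.614, 0.258, -0.223]
ft_force: [-0.2, -0.8, -2.1]
width: 0.02
grip_force: 60.0
```

```bash
cat > chk.py <<'E'
from h import *; from bench import *
import cv2
f=[]
for i in range(6): c=camera("top");f.append(read_state()["ft_force"])
print("force",np.mean(f,0).round(2));s=read_state();print(s["time"],s["ee_pos"])
# where does the top picture differ from the first one?
old=cv2.imread("pics/top_raw.png").astype(int);d=np.abs(c["color"][:,:,::-1].astype(int)-old).max(2)
print("bin patch diff",d[205:270,205:270].mean().round(2),(d[200:272,203:272]>40).sum())
m=cv2.morphologyEx((d>40).astype(np.uint8),cv2.MORPH_OPEN,np.ones((2,2),np.uint8))
n,_,st,ce=cv2.connectedComponentsWithStats(m)
for i in range(1,n):
    if st[i,4]>5 : print(st[i].tolist())
# rectified view of the bowl floor: count dark / orange pixels inside
H=np.load("hold.npz");Rt=R.from_quat(s["eef_rot"]).as_matrix();Rs=Rt@H["M"].T
w=lambda P:s["ee_pos"]+((np.array(P)/1000-H["g"])@Rs.T)-Rt[:,2]*.019
u=proj(c,w([(-50,28,3),(-50,-28,3),(50,-28,3),(50,28,3)])).astype(np.int32)
k=np.zeros(d.shape,np.uint8);cv2.fillConvexPoly(k,u,1);px=c["color"][k>0].astype(int)
print("bowl px",len(px),"dark",(px.max(1)<95).sum(),"orange",((px[:,0]-px[:,2])>60).sum(),"median",np.median(px,0))
cv2.imwrite("pics/top_now.png",c["color"][:,:,::-1])
E
python3 chk.py
```

```text
force [ 0.08 -0.06 -2.4 ]
12.2 [ 0.41057126 -0.03122771  0.20411955]
bin patch diff 2.85 0
[360, 175, 14, 16, 84]
[347, 189, 3, 4, 9]
[355, 192, 22, 17, 181]
[377, 196, 30, 25, 255]
[344, 214, 38, 8, 195]
[347, 223, 3, 10, 21]
[341, 225, 131, 65, 3127]
[363, 228, 2, 6, 12]
[305, 233, 21, 14, 157]
[300, 235, 3, 2, 6]
[327, 235, 23, 25, 305]
[457, 242, 3, 3, 8]
[289, 250, 42, 12, 231]
[345, 261, 3, 5, 13]
[468, 265, 4, 12, 31]
[342, 267, 2, 4, 8]
[384, 267, 73, 133, 5063]
[388, 269, 29, 9, 97]
[454, 268, 7, 8, 33]
[464, 268, 3, 4, 9]
[456, 277, 11, 25, 87]
[524, 307, 116, 56, 3449]
[637, 341, 3, 4, 10]
[563, 346, 77, 54, 2352]
[572, 363, 15, 10, 57]
[370, 394, 3, 2, 6]
[299, 396, 2, 3, 6]
[527, 398, 7, 2, 13]
bowl px 715 dark 1 orange 0 median [170. 165. 147.]
```

The scoop is empty: the force is 2.4 N, which matches 0.24 kg, and there are no dark or orange pixels in the bowl. The bin and flap look the same as in the first picture. I'll carry the scoop back to its original place.

```bash
cat > back.py <<'E'
from h import *; from bench import *
s=read_state();sc=F["sc"];Rs=R.from_euler('z',sc[2]).as_matrix()
print(s["time"],s["ee_pos"],s["ft_force"].round(1),s["joint_positions"].round(2))
for h in(.15,.03,.01,.0):
    print(h,inc(s,np.array([.5383,-.2162,.0559+h]),Rs@S_T))
E
python3 back.py
```

```text
12.2 [ 0.41057126 -0.03122771  0.20411955] [ 0.6 -0.3 -2.9] [ 1.16  0.1  -0.69  1.98 -0.61  1.38  0.53]
0.15 -0.406 0.003 0.482  -0.1245 0.1536 -0.1069
0.03 -0.406 0.003 0.482  -0.2015 0.1539 -0.0148
0.01 -0.406 0.003 0.482  -0.2143 0.1540 0.0006
0.0 -0.406 0.003 0.482  -0.2207 0.1540 0.0082
```

{"op": "play_rows", "data": {"increments": "-0.01 0 0.012 -0.01 0.012 -0.009 0;-0.06 0 0.072 -0.025 0.031 -0.021 0;-0.12 0 0.143 -0.042 0.052 -0.036 0;-0.18 0.001 0.214 -0.06 0.074 -0.051 0;-0.24 0.002 0.285 -0.077 0.095 -0.066 0;-0.3 0.002 0.356 -0.094 0.116 -0.081 0;-0.36 0.003 0.428 -0.111 0.137 -0.095 0;-0.406 0.003 0.482 -0.1245 0.1536 -0.107 0"}}

```text
time: 13.0
ee_pos: [0.5386, -0.2181, 0.2056]
eef_rot: [0.868, 0.36, 0.316, -0.132]
ft_force: [0.4, 0.5, -3.8]
width: 0.0196
grip_force: 60.0
```

{"op": "play_rows", "data": {"increments": "0 0 0 0 0 0 0;0 0 0 0 0 0 0;0 0 0 0 0 0 0"}}

```text
time: 13.3
ee_pos: [0.5378, -0.2157, 0.2057]
eef_rot: [0.867, 0.363, 0.315, -0.133]
ft_force: [-0.1, -0.3, -2.2]
width: 0.0195
grip_force: 60.0
```

```bash
python3 back.py
```

```text
13.3 [ 0.53779836 -0.21569584  0.20572476] [-0.1 -0.3 -2.2] [ 1.19  0.27 -0.56  1.8  -0.63  1.11  0.16]
0.15 -0.002 -0.000 0.000  0.0001 0.0007 -0.0001
0.03 -0.002 -0.000 0.000  -0.0771 0.0009 0.0918
0.01 -0.002 -0.000 0.000  -0.0899 0.0009 0.1071
0.0 -0.002 -0.000 0.000  -0.0963 0.0010 0.1147
```

{"op": "play_rows", "data": {"increments": "0 0 0 -0.015 0 0.018 0;0 0 0 -0.035 0 0.042 0;0 0 0 -0.055 0 0.066 0;0 0 0 -0.07 0 0.083 0;0 0 0 -0.077 0 0.092 0;0 0 0 -0.081 0 0.0965 0;0 0 0 -0.0835 0 0.0995 0;0 0 0 -0.0835 0 0.0995 0"}}

```text
time: 14.1
ee_pos: [0.5384, -0.2167, 0.0766]
eef_rot: [0.867, 0.362, 0.316, -0.132]
ft_force: [-0.4, 0.4, -2.0]
width: 0.0195
grip_force: 60.0
```

{"op": "play_rows", "data": {"increments": "0 0 0 -0.0013 0 0.0015 0;0 0 0 -0.0026 0 0.0031 0;0 0 0 -0.0039 0 0.0046 0;0 0 0 -0.0052 0 0.0061 0;0 0 0 -0.0052 0 0.0061 0"}}

```text
time: 14.6
ee_pos: [0.5379, -0.2166, 0.0678]
eef_rot: [0.867, 0.362, 0.315, -0.132]
ft_force: [-0.5, -0.3, -3.3]
width: 0.0198
grip_force: 60.0
```

{"op": "play_rows", "data": {"increments": "0 0 0 -0.001 0 0.0012 0;0 0 0 -0.0026 0 0.0031 0;0 0 0 -0.0039 0 0.0046 0;0 0 0 -0.0039 0 0.0046 0"}}

```text
time: 15.0
ee_pos: [0.5386, -0.217, 0.0629]
eef_rot: [0.867, 0.362, 0.316, -0.132]
ft_force: [-3.1, -1.5, 7.0]
width: 0.0197
grip_force: 60.0
```

```bash
python3 back.py
```

```text
15.0 [ 0.53859402 -0.21700918  0.06291714] [-3.1 -1.5  7. ] [ 1.17  0.47 -0.55  1.9  -0.62  0.86  0.32]
0.15 0.001 -0.002 -0.001  0.0924 -0.0008 -0.1091
0.03 0.001 -0.002 -0.001  0.0151 -0.0008 -0.0173
0.01 0.001 -0.002 -0.001  0.0022 -0.0008 -0.0020
0.0 0.001 -0.002 -0.001  -0.0042 -0.0008 0.0056
```

The scoop touched down at 10 N, about 7 mm above the original height because it shifted slightly in the hand. I'll ease the grip so it settles, then open.

{"op": "play_rows", "data": {"increments": "0 0 0 0 0 0 0;0 0 0 0 0 0 0;0 0 0 0 0 0 0", "grip_force": 3}}

```text
time: 15.3
ee_pos: [0.5381, -0.2168, 0.0619]
eef_rot: [0.867, 0.362, 0.316, -0.132]
ft_force: [1.0, -0.5, -0.2]
width: 0.0197
grip_force: 3.0
```

{"op": "play_rows", "data": {"increments": "0 0 0 0 0 0 0.26;0 0 0 0 0 0 0.26;0 0 0 0 0 0 0.3;0 0 0 0 0 0 0.5;0 0 0 0 0 0 0.8;0 0 0 0 0 0 1;0 0 0 0 0 0 1;0 0 0 0 0 0 1"}}

```text
time: 16.1
ee_pos: [0.538, -0.2167, 0.062]
eef_rot: [0.867, 0.362, 0.316, -0.132]
ft_force: [0.1, -0.4, 0.5]
width: 0.058
grip_force: 0.0
```

{"op": "play_rows", "data": {"increments": "0 0 0 0 0 0 1;0 0 0 0 0 0 1;0 0 0 0 0 0 1;0 0 0 0 0 0 1;0 0 0 0 0 0 1;0 0 0 0 0 0 1"}}

```text
time: 16.7
ee_pos: [0.538, -0.2166, 0.062]
eef_rot: [0.867, 0.362, 0.316, -0.132]
ft_force: [1.6, 0.1, 1.1]
width: 0.0867
grip_force: 0.0
```

Fully open. Backing out along the tool axis, then up.

{"op": "play_rows", "data": {"increments": "0 0 0 0 0 -0.015 1;0 0 0 0 0 -0.04 1;0 0 0 0 0 -0.07 1;0 0 0 0 0 -0.1 1;0 0 0 0 0 -0.13 1;0 0 0 0 0 -0.16 1;0 0 0 0 0 -0.19 1;0 0 0 0 0 -0.19 1"}}

```text
time: 17.5
ee_pos: [0.4515, -0.3072, 0.2101]
eef_rot: [0.868, 0.361, 0.316, -0.129]
ft_force: [0.7, 0.0, -0.5]
width: 0.0869
grip_force: 0.0
```

{"op": "play_rows", "data": {"increments": "0 0 0 -0.05 0.05 -0.05 1;0 0 0 -0.08 0.1 -0.08 1;0 0 0 -0.08 0.15 -0.08 1;0 0 0 -0.08 0.2 -0.08 1;0 0 0 -0.08 0.2 -0.08 1"}}

```text
time: 18.0
ee_pos: [0.5164, -0.5259, 0.2157]
eef_rot: [0.867, 0.362, 0.315, -0.133]
ft_force: [0.9, 0.1, 0.4]
width: 0.0874
grip_force: 0.0
```

```bash
cat > fin.py <<'E'
from h import *; from bench import *
import cv2
s=read_state();c=camera("top");print(s["time"],s["ee_pos"],s["ft_force"].round(1))
old=cv2.imread("pics/top_raw.png").astype(int);im=c["color"][:,:,::-1]
d=np.abs(im.astype(int)-old).max(2);print("bin",(d[195:275,200:275]>40).sum(), d[200:272,250:272].max())
m=cv2.morphologyEx((d>40).astype(np.uint8),cv2.MORPH_OPEN,np.ones((2,2),np.uint8))
n,_,st,ce=cv2.connectedComponentsWithStats(m)
print([st[i].tolist() for i in range(1,n) if st[i,4]>5 and st[i,1]<285])
cv2.imwrite("pics/top_fin.png",im)
# shift of the scoop grip (orange-brown) vs start
for t in(old,im.astype(int)):
    r=t[165:225,335:420];k=((r[:,:,2]-r[:,:,0])>60)&(r[:,:,2]>110);ys,xs=np.nonzero(k);print("grip",k.sum(),xs.min()+335 if len(xs) else 0,xs.max()+335 if len(xs) else 0,xs.mean()+335,ys.mean()+165)
b=im[175:205,350:385].astype(int);bo=old[175:205,350:385]
print("dark px before/after",(bo.max(2)<95).sum(),(b.max(2)<95).sum())
E
python3 fin.py
```

```text
18.0 [ 0.51643124 -0.52590124  0.21574239] [0.9 0.1 0.4]
bin 0 4
[[357, 183, 18, 20, 157], [507, 185, 133, 90, 6069], [495, 217, 10, 5, 34], [625, 234, 3, 5, 12], [524, 273, 116, 127, 8148]]
grip 192 362 419 391.7239583333333 203.15625
grip 178 380 419 395.0056179775281 205.1067415730337
dark px before/after 98 1
```

Compared with the first picture, only the bowl contents (bits gone) and the arm differ. The scoop is back upright in its place, and the bin, flap and bystanders are unchanged.

```bash
python3 -c "
from bench import *
print(close_job())"
```

```text
the job is handed in; nothing more can be done
None
```

The job is handed in at about 18 s: camera and force checks show the scoop empty, no bits on the bench, the scoop upright where it started, and the bin unmoved with its flap shut.

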